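# Pry open the filter housing and take out the cartridge

### The arm

A 6-joint arm with a two-finger parallel gripper is mounted at the origin on the work surface. World frame = base frame: x ahead of the robot, y to its left, z up, the work surface at z = 0. Lengths are in m, angles in degrees, forces in N, time in s.
With the tool pointing down it reaches from about 0.4 to 0.825 m from the base axis. Payload 7 kg.
Tool frame: the origin (TCP) lies midway between the tips of the shut fingers; the grasp point (between the pads) lies 19 mm behind it (ctrl.grip_point_offset is the distance from the TCP to the grasp point, in m); x points along the fingers, y is the direction in which the jaws open and shut, and the axes are right-handed (so a half turn about x gives the same grasp; the last joint's range is limited). The gripper opens to 88 mm and grips with 3 to 60 N. Pads are 19 mm wide; open, the fingers measure 130 mm over their backs; the gripper's body (78 mm by 193 mm) begins 47 mm behind the grasp point.
Start: joints at [-60.384, 20.546, 0.682, 0, -70.136, -16.507], TCP at [0.153, -0.657, 0.227] pointing down, gripper open.
Joint ranges: [-176.03, 176.03], [-82.01, 121.73], [-58.28, 71.71], [-173.87, 95.51], [-174.79, -0.11], [-173.66, 173.66]. Speed limits (degrees/s): [136.94, 136.94, 172.46, 180, 180, 180].

### API

Orientations are given as [roll, pitch, yaw] about the fixed x, y, z axes, in that order (R = Rz(yaw) Ry(pitch) Rx(roll)).
In Python, from plant import ctrl gives the robot as it stands.
- The arm moves only by the tool drive_tool, never from a script. Its argument "plan" is a list of rows, each a list of 3 entries, a list of its own where there are three numbers: the shift along the tool's x, y, z in m, then the turn, a rotation vector about the tool's x, y, z in degrees, then the opening, from 0 (shut) to 1 (fully open). In form: [[[dx, dy, dz], [wx, wy, wz], grip], ...]. A call has 1 to 20 rows; each row is the pose to reach, as a shift and turn from the pose measured when the call began, along the tool's axes at that moment; what a row does not reach only later rows make up. A row lasts 1/12 s, in which the tool goes at most 41.7 mm and 7.16 degrees, less where a joint would pass 70% of its speed; a pose out of reach is approached as far as the arm can. A call with a gripper value outside its range is refused whole. The fingers move at their own pace and stop on an object; the grip force is fixed at half the most. Time passes only in rows, so rows that repeat a pose let the fingers close. It gives the time, the measured TCP pose, the force and the opening at its end, in the units of the state.
- ctrl.get_obs(): the state, without advancing time (a new reading comes with each control period).
- ctrl.snapshot(name): name is "scene" or "top" or "wrist"; returns the picture (384x512x3 uint8, blue, green, red); there is no depth.
- ctrl.get_calibration(name): a dict with "fx", "fy", "cx", "cy" (pixels), "R" (3x3) and "t" (3): a world point X has camera coordinates R X + t. Camera axes: x right, y down, z forward; pixel columns grow to the right and rows downward; lengths in m; the calibration is good to about 2 mm. A picture is of the moment at which its call begins: read the wrist's pose just before it. get_calibration takes no time and is no camera call; for the wrist camera it gives the pose at the moment of the call.
- ctrl.close_job(): hands the job in, once; it reports no verdict.
Trained networks look in the newest picture that a camera, given by its name, has taken for a name from the list of things; names that differ only in an ending like _2 or _b are one class to them, and where a whole thing is asked for, a point or a joint stands for the part that bears it (a point fixed in the world has none). Each returns a list of dicts, best first, with "confidence" (0 to 1); they miss things now and then, are a little off and sometimes report something else, mostly with a low value. They report only what shows in the picture. A call takes as long as a camera call. They do not tell look-alikes from the thing itself.
- ctrl.cut_out(camera, name): "pixels" (384x512 bool, what is visible of it) and "pixel" ([column, row] in pixels, amid what is visible of it).
- ctrl.landmark_of(camera, name): "pixel" ([column, row] in pixels: a listed point, or the origin of a listed thing).
The state is a dict: "clock": time; "joint_pos": joint angles; "qvel": joint speeds; "tau": joint torques, N m; "tool_pos": TCP position; "orientation": TCP orientation; "force": force on the tool from outside, world axes, zero at the start; "moment": the same for the moment, N m; "opening": finger opening in m.
Only numpy, scipy, OpenCV 4.12 (cv2) and the standard library are available. Lean on these libraries where they do the work, as an engineer would, in place of code of your own. Each camera call takes 0.05 s, during which the arm holds its last target. There are 200 camera calls.

### The job

Pick up the thin-bladed pry tool from the black rubber mat, lever up the cover of the white filter housing with it at the notch in the front edge, and swing the cover right back, upright or further, so that it stands open by itself. Take the filter cartridge out of the housing and set it down gently, upright, on the mat, and lay the pry tool back down flat on the mat. Leave the wrench, the tin and the jar where they are.

Things in the scene. Friction and masses are not known exactly. Their poses are not given: they have to be found in the camera images.
- blade: pry tool: a pale wooden handle (95 long, 18 wide, 22 high) with a flat steel blade that reaches 77 past the handle's front end, 16 wide and 2.5 thick. Origin under the middle of the handle; x along the tool to the blade's tip, z up as it lies. The blade's mid-plane is 8 above the handle's underside. 70 g; it starts lying on the mat, the blade pointing roughly away from the robot
- blade_tip (a point): middle of the blade's tip, 125 along x and 8 up from the tool's origin
- mat: black rubber mat, 260 x 260, 3 thick, fixed to the bench; origin under its middle, x and y along its edges. To one side of the robot, left or right; the housing is on the other side
- housing: white plastic filter housing fixed to the bench, 130 deep (x) x 150 wide (y) x 79 high, open well inside with 7 walls and its floor 20 above the bench; origin under its middle, its front with the notch faces -x, roughly to the robot. Closed by a flush aluminium cover
- notch (a point): middle of the notch in the housing's front wall, on the front face: a slot 52 wide and 9 high, open through the 7 wall into the well, between the wall (70 above the bench) and the underside of the closed cover (79). A grey sill, 52 wide, its top level with the slot's lower edge, stands out 14 in front of it. Axes as the housing's
- cover_hinge (a point): middle of the cover's hinge line, which runs along the housing's y at its far top edge, 79 above the bench. Axes as the housing's
- cover_edge (a point): middle of the lower front edge of the cover (7 thick, 150 wide, 130 long from the hinge); moves with the cover
- cover (a joint): angle of the cover: 0 closed (level), 1.57 upright, 1.95 fully back. The hinge is stiff: the cover stays where it is left; raising it takes about 2.5 N at the front edge
- cartridge: filter cartridge, a round white cylinder with a steel mesh band, 32 across, 42 high, 60 g, standing in the well of the housing. Origin at the centre of its underside, z along its axis
- wrench: small steel open-ended wrench, 150 long, lying on the mat near its right (-y) edge; bystander
- tin: flat round aluminium tin, 48 across, 18 high, lying on the far part of the mat; bystander
- jar: small amber glass jar with a cap, 38 across, 50 high, standing on the bench beside the housing; bystander
Things that resemble listed ones, but are neither listed nor needed, are in the scene too. There is more than one size of the housing; the one meant has the size given above.

How it is judged:
By the outcome, as a careful person would: the job done as asked, in the order asked, and still so for the second after the job is handed in, with the robot touching nothing.
It also fails if it takes over 72 s, if anything falls off the work surface, if the arm or the gripper's body presses on something with over 40 N, if the wrist force passes 120 N, or if a joint passes its speed limit or range.

## Working session

There is one attempt and no reset: what is moved stays moved. The work goes in short steps, Python scripts to look and compute and a tool call to move; the robot and the scene stay as the last step left them, time stands still between calls to the robot, and variables do not carry over. Pictures are saved under pics/ and viewed, about 8 in all and at most 12, crops included, and the job is handed in when it is done.

Besides the shell and the picture viewer there is one more tool, called by a JSON object that holds its "fn" and its "kwargs". drive_tool: Moves the arm, as the interface text tells. Its arguments: {"type":"object","properties":{"plan":{"type":"array","items":{"type":"array"}}},"required":["plan"]}

```bash
mkdir -p pics; ls; cat > h.py <<'E'
import numpy as np, cv2
from scipy.spatial.transform import Rotation as Ro
from plant import ctrl
def cal(c):
    k=ctrl.get_calibration(c); return k,np.array(k["R"]),np.array(k["t"])
def ray(c,px,z,K=None):
    k,R,t=K or cal(c)
    d=R.T@np.array([(px[0]-k["cx"])/k["fx"],(px[1]-k["cy"])/k["fy"],1]); o=-R.T@t
    return o+d*(z-o[2])/d[2]
def proj(c,X,K=None):
    k,R,t=K or cal(c); p=R@np.array(X)+t
    return np.array([k["fx"]*p[0]/p[2]+k["cx"],k["fy"]*p[1]/p[2]+k["cy"]])
def pose():
    o=ctrl.get_obs(); return np.array(o["tool_pos"]),Ro.from_euler("xyz",o["orientation"],degrees=True)
def go(P,rpy):  # shift, turn in tool axes
    p,R=pose(); T=Ro.from_euler("xyz",rpy,degrees=True)
    return np.round(R.inv().apply(np.array(P)-p),4),np.round((R.inv()*T).as_rotvec(degrees=True),2)
E
python3 - <<'E'
from h import *
a=ctrl.snapshot("top");K=cal("top")
for n,z in [("blade",.003),("blade_tip",.011),("mat",0),("housing",0),("notch",.07),("cover_hinge",.079),("cover_edge",.079),("wrench",.006),("tin",.003),("jar",0),("cartridge",.02)]:
    for d in ctrl.landmark_of("top",n)[:4]: print(n,round(d["confidence"],2),np.round(d["pixel"],1),ray("top",d["pixel"],z,K).round(4))
b=ctrl.snapshot("scene")
cv2.imwrite("pics/a.png",a);cv2.imwrite("pics/b.png",b)
o=ctrl.get_obs();print({k:np.round(v,3) for k,v in o.items()}); print(-K[1].T@K[2],K[0]["fx"],ctrl.grip_point_offset)
E
```

```text
pics
blade 0.89 [326.4 202.4] [ 0.5177 -0.167   0.003 ]
blade 0.28 [356.9 146.2] [ 0.6555 -0.247   0.003 ]
blade_tip 0.9 [338.3 150.1] [ 0.6458 -0.1981  0.011 ]
mat 0.83 [340.3 182.2] [ 0.567  -0.2038  0.    ]
housing 0.9 [187.9 182.2] [0.5757 0.1738 0.    ]
housing 0.83 [113.6 252. ] [0.4094 0.3581 0.    ]
notch 0.84 [105.8 275.5] [0.3668 0.3516 0.07  ]
notch 0.58 [190.2 212.2] [0.5044 0.1595 0.07  ]
cover_hinge 0.91 [171.6 159.5] [0.6241 0.1973 0.079 ]
cover_hinge 0.87 [103.4 233. ] [0.4632 0.3519 0.079 ]
cover_edge 0.79 [103.6 278.4] [0.3624 0.3532 0.079 ]
cover_edge 0.7 [190.2 216.6] [0.4949 0.1584 0.079 ]
wrench 0.75 [377.  179.4] [ 0.5716 -0.2939  0.006 ]
tin 0.65 [357.7 144.2] [ 0.6604 -0.2492  0.003 ]
tin 0.61 [124.3 185.7] [0.5706 0.3283 0.003 ]
tin 0.35 [342.  148.8] [ 0.6498 -0.2096  0.003 ]
jar 0.63 [122.9 184. ] [0.575  0.3326 0.    ]
{'clock': np.float64(0.65), 'joint_pos': array([-6.0384e+01,  2.0545e+01,  6.8200e-01, -3.0000e-03, -7.0136e+01,
       -1.6508e+01]), 'qvel': array([ 0.009, -0.003,  0.067, -0.045, -0.043,  0.032]), 'tau': array([ 0.0000e+00, -5.8208e+01,  2.9322e+01,  7.0010e+00,  1.2000e-02,
       -0.0000e+00]), 'tool_pos': array([ 0.153, -0.657,  0.227]), 'orientation': array([10.071, 89.998, 23.178]), 'force': array([-0.763,  0.079,  0.362]), 'moment': array([-0.002, -0.027, -0.006]), 'opening': np.float64(0.087)}
[0.53549159 0.03687928 0.9065824 ] 366.80924637310085 0.0188
```

View pics/a.png

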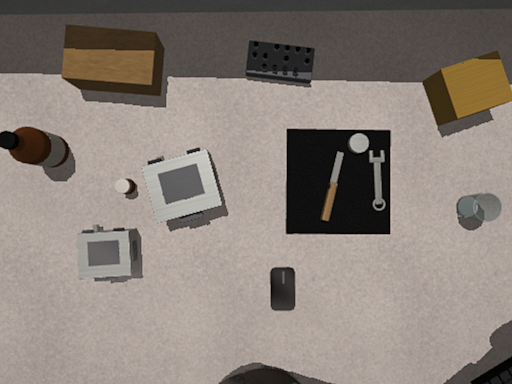

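View pics/b.png

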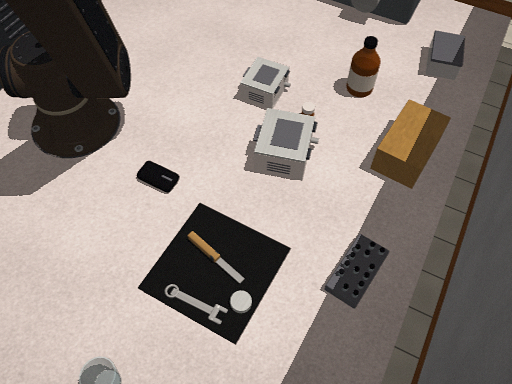

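The top view shows the pry tool's handle at about (328,202) and its tip at (340,152). The wrench is at (378,180) and the tin at (358,144). The larger housing is at (182,185) with its notch to the bottom, the jar is at (124,186), and the smaller decoy housing is at (108,252). Next I'll refine the geometry by segmentation.

```bash
python3 - <<'E'
from h import *
a=ctrl.snapshot("top");K=cal("top")
for n,z in [("blade",.014),("cover",.086)]:
    for d in ctrl.cut_out("top",n)[:2]:
        m=np.array(d["pixels"]).astype(np.uint8); 
        r=cv2.minAreaRect(cv2.findNonZero(m)); box=cv2.boxPoints(r)
        print(n,d["confidence"],m.sum(),[ray("top",p,z,K).round(4)[:2].tolist() for p in box])
        if n=="blade":
            ys,xs=np.nonzero(m); P=np.array([ray("top",p,z,K)[:2] for p in zip(xs,ys)]); u=np.linalg.svd(P-P.mean(0),full_matrices=False)[2][0]; u*=np.sign(u[0]); s=(P-P.mean(0))@u
            print("axis",np.degrees(np.arctan2(u[1],u[0])),P.mean(0),s.min(),s.max(), P.mean(0)+u*s.min(),P.mean(0)+u*s.max())
cv2.imwrite("pics/c.png",cv2.resize(a[130:235,130:400],None,fx=2.9,fy=2.9,interpolation=cv2.INTER_CUBIC))
# go above the tool's handle for a close look
for yaw in (13.5,-166.5): print(go([.50,-.165,.16],[0,90,0]))
E
```

```text
blade 0.69 592 [[0.4741, -0.1444], [0.6432, -0.1889], [0.6373, -0.212], [0.4682, -0.1674]]
axis -14.817606691531822 [ 0.55141556 -0.17696676] -0.08297612416033538 0.09192440149442345 [ 0.47119882 -0.15574621] [ 0.640283   -0.20047577]
cover 0.72 3879 [[0.609, 0.2646], [0.6461, 0.1194], [0.5195, 0.0875], [0.4831, 0.2327]]
cover 0.64 2385 [[0.4633, 0.4111], [0.4681, 0.2931], [0.3687, 0.2884], [0.3643, 0.4061]]
(array([0.0666, 0.4009, 0.4496]), array([13.11,  0.  ,  0.  ]))
(array([0.0666, 0.4009, 0.4496]), array([13.11,  0.  ,  0.  ]))
```

```bash
python3 - <<'E'
from h import *
print(go([.552,-.177,.15],[0,90,-14.8]))
E
```

```text
(array([0.0766, 0.3774, 0.4975]), array([27.91,  0.  ,  0.  ]))
```

View pics/c.png

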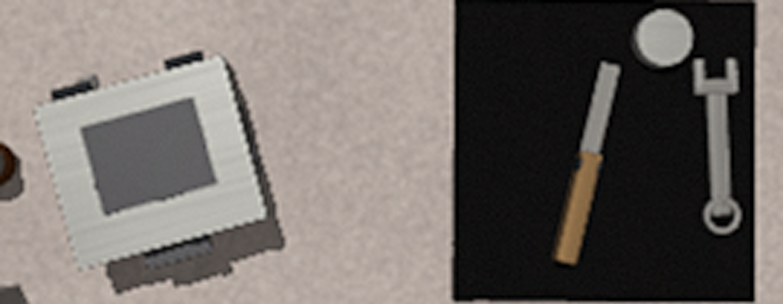

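The crop confirms the layout: the tool is free on the mat, and the sill is at the housing's front edge at crop pixel (180,250).

{"fn": "drive_tool", "kwargs": {"plan": [[[0.077,0.377,0.4975],[27.9,0,0],0.6],[[0.077,0.377,0.4975],[27.9,0,0],0.6],[[0.077,0.377,0.4975],[27.9,0,0],0.6],[[0.077,0.377,0.4975],[27.9,0,0],0.6],[[0.077,0.377,0.4975],[27.9,0,0],0.6],[[0.077,0.377,0.4975],[27.9,0,0],0.6],[[0.077,0.377,0.4975],[27.9,0,0],0.6],[[0.077,0.377,0.4975],[27.9,0,0],0.6],[[0.077,0.377,0.4975],[27.9,0,0],0.6],[[0.077,0.377,0.4975],[27.9,0,0],0.6],[[0.077,0.377,0.4975],[27.9,0,0],0.6],[[0.077,0.377,0.4975],[27.9,0,0],0.6],[[0.077,0.377,0.4975],[27.9,0,0],0.6],[[0.077,0.377,0.4975],[27.9,0,0],0.6],[[0.077,0.377,0.4975],[27.9,0,0],0.6],[[0.077,0.377,0.4975],[27.9,0,0],0.6],[[0.077,0.377,0.4975],[27.9,0,0],0.6],[[0.077,0.377,0.4975],[27.9,0,0],0.6],[[0.077,0.377,0.4975],[27.9,0,0],0.6]]}}

```text
clock: 2.38
tool_pos: [0.5516, -0.1778, 0.1497]
orientation: [-152.0, 90.0, -166.8]
force: [-0.2, -0.2, 0.7]
opening: 0.0529
```

```bash
python3 - <<'E'
from h import *
K=cal("wrist");a=ctrl.snapshot("wrist")
print(pose()[0],ctrl.get_obs()["orientation"],-K[1].T@K[2])
for n,z in [("blade",.003),("blade_tip",.011)]:
    for d in ctrl.landmark_of("wrist",n)[:2]: print(n,round(d["confidence"],2),np.round(d["pixel"],1),ray("wrist",d["pixel"],z,K).round(4))
for d in ctrl.cut_out("wrist","blade")[:1]:
    m=np.array(d["pixels"]).astype(np.uint8); ys,xs=np.nonzero(m);P=np.array([ray("wrist",p,.014,K)[:2] for p in zip(xs,ys)]);u=np.linalg.svd(P-P.mean(0),full_matrices=False)[2][0]; u*=np.sign(u[0]); s=(P-P.mean(0))@u
    print("axis",np.degrees(np.arctan2(u[1],u[0])),P.mean(0)+u*s.min(),P.mean(0)+u*s.max(),"line pt at x=.552",P.mean(0)+u*(.552-P.mean(0)[0])/u[0])
cv2.imwrite("pics/d.png",a)
E
```

```text
[ 0.55151045 -0.17807538  0.14978854] [ 8.96733876 89.99455815 -5.87034951] [ 0.4827913  -0.15920486  0.30715176]
blade 0.74 [262.9 157. ] [ 0.5241 -0.1677  0.003 ]
axis -15.265211519917274 [ 0.47527018 -0.15690766] [ 0.62369362 -0.19741488] line pt at x=.552 [ 0.552     -0.1778485]
```

View pics/d.png

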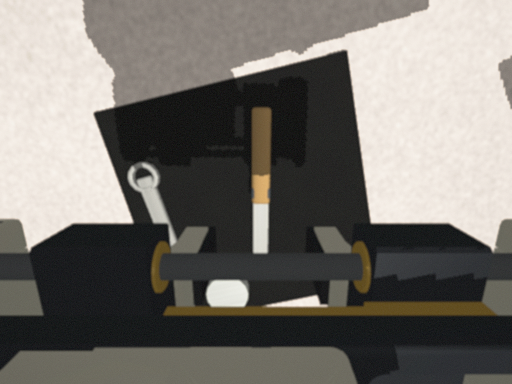

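The wrist view shows the handle centred between the jaws, from (262,108) to (262,203), with the blade below it. I'll go down and grip near the handle's front.

{"fn": "drive_tool", "kwargs": {"plan": [[[0.04,0,-0.0015],[0,0,0],0.6],[[0.08,0,-0.0015],[-0.4,0,0],0.6],[[0.115,0,-0.0015],[-0.4,0,0],0.6],[[0.135,0,-0.0015],[-0.4,0,0],0.6],[[0.1438,0,-0.0015],[-0.4,0,0],0.6],[[0.1438,0,-0.0015],[-0.4,0,0],0.6],[[0.1438,0,-0.0015],[-0.4,0,0],0],[[0.1438,0,-0.0015],[-0.4,0,0],0],[[0.1438,0,-0.0015],[-0.4,0,0],0],[[0.1438,0,-0.0015],[-0.4,0,0],0],[[0.1438,0,-0.0015],[-0.4,0,0],0],[[0.1438,0,-0.0015],[-0.4,0,0],0],[[0.12,0,-0.0015],[-0.4,0,0],0],[[0.08,0,-0.0015],[-0.4,0,0],0],[[0.04,0,-0.0015],[-0.4,0,0],0],[[0.0,0,-0.0015],[-0.4,0,0],0],[[0.0,0,-0.0015],[-0.4,0,0],0]]}}

```text
clock: 4.0
tool_pos: [0.5546, -0.1787, 0.1588]
orientation: [4.8, 89.2, -9.6]
force: [1.7, 0.7, -0.1]
opening: 0.0173
```

```bash
python3 - <<'E'
from h import *
print(go([.393,.132,.13],[0,90,14.2]),ctrl.get_obs()["opening"],ctrl.get_obs()["joint_pos"])
E
```

```text
(array([ 0.026 ,  0.2608, -0.234 ]), array([-28.58,   0.75,   0.13])) 0.01733923429461134 [   1.45676926   14.53336901  -17.35035543    0.17224692  -57.37319479
 -105.9283621 ]
```

{"fn": "drive_tool", "kwargs": {"plan": [[[0.0,0.13,-0.1],[-7,0.4,0],0],[[0.0,0.13,-0.1],[-14,0.75,0],0],[[0.0,0.13,-0.1],[-21,0.75,0],0],[[0.0,0.13,-0.1],[-28.6,0.75,0],0],[[0.01,0.2,-0.17],[-28.6,0.75,0],0],[[0.01,0.2,-0.17],[-28.6,0.75,0],0],[[0.026,0.261,-0.234],[-28.6,0.75,0],0],[[0.026,0.261,-0.234],[-28.6,0.75,0],0],[[0.026,0.261,-0.234],[-28.6,0.75,0],0],[[0.026,0.261,-0.234],[-28.6,0.75,0],0],[[0.026,0.261,-0.234],[-28.6,0.75,0],0],[[0.026,0.261,-0.234],[-28.6,0.75,0],0]]}}

```text
clock: 5.0
tool_pos: [0.3931, 0.1322, 0.1302]
orientation: [-93.4, 89.9, -79.2]
force: [-0.1, -0.1, -0.9]
opening: 0.0178
```

```bash
python3 - <<'E'
from h import *
a=ctrl.snapshot("top");K=cal("top");p,R=pose();print(p,R.apply([0,0,1]),ctrl.get_obs()["opening"])
tip=p+R.apply([-.005,0,.092]);print("pred tip",tip,proj("top",tip,K))
for n in ("blade_tip","blade","notch"):
  for d in ctrl.landmark_of("top",n)[:2]: print(n,d["confidence"],d["pixel"],ray("top",d["pixel"],tip[2],K))
b=ctrl.snapshot("scene");q=proj("scene",tip);print("scene pred",q)
for d in ctrl.landmark_of("scene","blade_tip")[:2]: print(d["confidence"],d["pixel"])
c1=cv2.resize(a[140:290,100:260],(560,525),interpolation=cv2.INTER_CUBIC)
x,y=q.astype(int);c2=cv2.resize(b[max(0,y-40):y+60,max(0,x-60):x+60],(630,525),interpolation=cv2.INTER_CUBIC)
cv2.imwrite("pics/e.png",cv2.resize(np.hstack([c1,c2]),(800,353)))
E
```

```text
[0.39333405 0.13188423 0.13012127] [ 9.69419853e-01  2.45408024e-01 -2.26216164e-04] 0.01761416824238911
pred tip [0.48251929 0.15447187 0.13510044] [188.26977289 223.87315078]
blade_tip 0.65 [187.5, 222.0] [0.4864732  0.15599232 0.13510044]
notch 0.85 [106.7, 273.7] [0.38362507 0.32524039 0.13510044]
notch 0.84 [188.1, 212.5] [0.50629414 0.15432241 0.13510044]
scene pred [252.7150495  114.20229389]
0.78 [253.7, 113.2]
```

View pics/e.png

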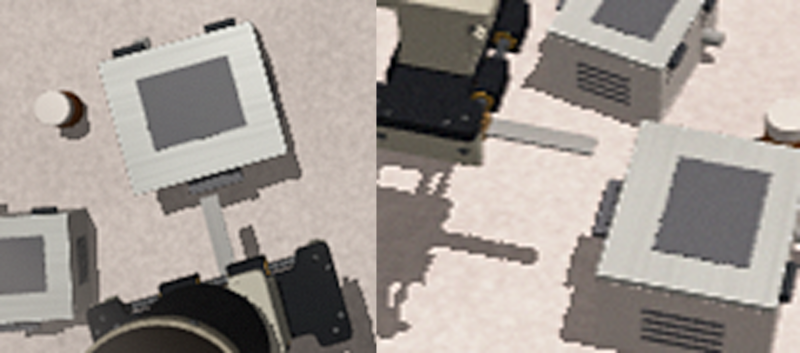

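The blade is level and lined up with the sill: the tip is at crop (210,197) and the sill at (222,180). The landmarks agree with the predicted tip to about 4 mm. I'll lower it to slot height and insert it gently.

{"fn": "drive_tool", "kwargs": {"plan": [[[0.03,0,0],[0,0,0],0],[[0.05,0,0],[0,0,0],0],[[0.0605,0,0],[0,0,0],0],[[0.0605,0,0],[0,0,0],0],[[0.0605,0,0.005],[0,0,0],0],[[0.0605,0,0.01],[0,0,0],0],[[0.0605,0,0.015],[0,0,0],0],[[0.0605,0,0.02],[0,0,0],0],[[0.0605,0,0.024],[0,0,0],0],[[0.0605,0,0.028],[0,0,0],0],[[0.0605,0,0.028],[0,0,0],0]]}}

```text
clock: 6.22
tool_pos: [0.4215, 0.1386, 0.0696]
orientation: [-85.5, 89.9, -71.4]
force: [0.0, -0.5, -1.1]
opening: 0.0178
```

```bash
python3 - <<'E'
from h import *
a=ctrl.snapshot("top");o=ctrl.get_obs();b=ctrl.snapshot("scene");print(o["tool_pos"],o["force"],o["moment"],o["opening"])
p,R=pose();print(p+R.apply([-.005,0,.094]))
c1=cv2.resize(a[190:240,150:230],(640,400),interpolation=cv2.INTER_CUBIC)
q=proj("scene",[.49,.158,.075]).astype(int);x,y=q
c2=cv2.resize(b[y-30:y+30,x-40:x+40],(640,480),interpolation=cv2.INTER_CUBIC)
cv2.imwrite("pics/f.png",cv2.resize(np.vstack([c1,c2]),(436,600)))
E
```

```text
[0.42092451 0.13835676 0.06948942] [-0.70911101 -0.11685019  0.15787465] [1.33204657e-02 9.09263727e-02 8.37924523e-05] 0.01806195796112533
[0.51173284 0.16106988 0.07432681]
```

View pics/f.png

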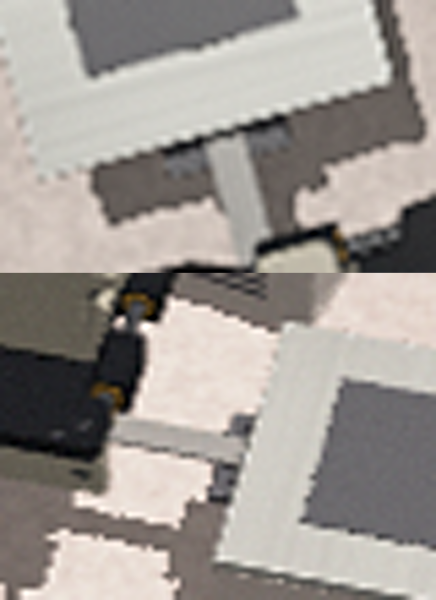

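The blade is in the slot under the cover, touching nothing: force is about 0.7 N and the sill shows on both sides of it. I'll work out the levering rows next.

```bash
cat > arc.py <<'E'
from h import *
L=.094; u=np.array([.9694,.2453,0]); H=np.array([.6275,.192,.079])
def row(tip2,phi,ref=None):  # tip2: (along u rel. hinge, z), pitch up phi
    p,R=ref or pose(); T=Ro.from_euler("z",14.2,degrees=True)*Ro.from_euler("y",90-phi,degrees=True)
    tip=H*[1,1,0]+u*tip2[0]+[0,0,tip2[1]]
    P=tip-T.apply([-.005,0,L])
    return np.r_[R.inv().apply(P-p).round(4),(R.inv()*T).as_rotvec(degrees=True).round(1)].tolist(),P.round(3)
def arc(th,r=.106,low=.0013):
    c,s=np.cos(np.radians(th)),np.sin(np.radians(th)); return (-r*c+low*s, .079+r*s-low*c)
E
python3 - <<'E'
from arc import *
ref=pose()
print("in",row((-.106,.0742),0,ref))
pv=np.array([-.144,.0715])  # sill edge
for f in (4,8,12,16,20,22):
    a=np.radians(f); print(f,row(tuple(pv+.038*np.array([np.cos(a),np.sin(a)])+1.25e-3*np.array([-np.sin(a),np.cos(a)])),f,ref))
E
```

```text
in ([0.0002, 0.0015, 0.0138, -0.1, -0.0, 0.1], array([0.434, 0.143, 0.069]))
4 ([0.0055, 0.0015, 0.0142, -0.1, -4.0, 0.1], array([0.434, 0.143, 0.064]))
8 ([0.0094, 0.0015, 0.0149, -0.1, -8.0, 0.1], array([0.435, 0.143, 0.06 ]))
12 ([0.0132, 0.0015, 0.0158, -0.1, -12.0, 0.1], array([0.436, 0.143, 0.056]))
16 ([0.0169, 0.0015, 0.017, -0.1, -16.0, 0.1], array([0.437, 0.144, 0.052]))
20 ([0.0206, 0.0015, 0.0185, -0.1, -20.0, 0.1], array([0.438, 0.144, 0.049]))
22 ([0.0223, 0.0015, 0.0193, -0.1, -22.0, 0.1], array([0.439, 0.144, 0.047]))
```

{"fn": "drive_tool", "kwargs": {"plan": [[[0.0,0.0,0.007],[0,0,0],0],[[0.0,0.001,0.014],[0,0,0],0],[[0.0,0.001,0.014],[0,0,0],0],[[0.0045,0.001,0.0142],[0,-4,0],0],[[0.0085,0.001,0.0149],[0,-8,0],0],[[0.0122,0.001,0.0158],[0,-12,0],0],[[0.0159,0.001,0.017],[0,-16,0],0],[[0.0196,0.001,0.0185],[0,-20,0],0],[[0.0213,0.001,0.0193],[0,-22,0],0],[[0.0213,0.001,0.0193],[0,-22,0],0],[[0.0213,0.001,0.0193],[0,-22,0],0]]}}

```text
clock: 7.23
tool_pos: [0.4657, 0.1424, 0.0855]
orientation: [4.6, 72.0, 19.0]
force: [-1.0, -1.1, -1.7]
opening: 0.0178
```

```bash
python3 - <<'E'
from arc import *
o=ctrl.get_obs();print(np.round(o["force"],1),np.round(o["moment"],2),o["opening"]);ref=pose();print(ref[0],ref[1].apply([-.005,0,L])+ref[0])
b=ctrl.snapshot("scene");K=cal("scene")
for d in ctrl.landmark_of("scene","cover_edge")[:2]: print(d["confidence"],d["pixel"],[proj("scene",H-u*.13*np.cos(t)+[0,0,.13*np.sin(t)],K).round(1).tolist() for t in np.radians([0,5,10])])
cv2.imwrite("pics/g.png",cv2.resize(b[60:200,180:340],(686,600),interpolation=cv2.INTER_CUBIC))
for th,f in [(6,22),(10,24),(14,26),(18,28),(22,30),(26,32),(30,34),(35,35),(40,36),(45,36)]: print(th,row(arc(th),f,ref))
E
```

```text
[-1.  -1.1 -1.7] [-0.43  1.33 -0.01] 0.017780114479668815
[0.46570224 0.14239319 0.0855015 ] [0.55097278 0.16370294 0.11920356]
0.97 [248.6, 68.2] [[260.3, 129.7], [260.5, 127.0], [261.1, 124.2]]
0.84 [261.1, 117.7] [[260.3, 129.7], [260.5, 127.0], [261.1, 124.2]]
6 ([0.0284, 0.0076, -0.0318, -0.1, -4.1, -1.5], array([0.443, 0.145, 0.049]))
10 ([0.025, 0.0077, -0.028, -0.2, -6.1, -1.5], array([0.445, 0.146, 0.053]))
14 ([0.0218, 0.0078, -0.0236, -0.2, -8.1, -1.5], array([0.448, 0.147, 0.058]))
18 ([0.0189, 0.0079, -0.0187, -0.2, -10.1, -1.5], array([0.452, 0.148, 0.062]))
22 ([0.0162, 0.008, -0.0133, -0.2, -12.1, -1.5], array([0.456, 0.149, 0.066]))
26 ([0.0139, 0.008, -0.0073, -0.3, -14.1, -1.5], array([0.461, 0.15 , 0.07 ]))
30 ([0.0118, 0.0081, -0.0009, -0.3, -16.1, -1.5], array([0.466, 0.151, 0.074]))
35 ([0.0075, 0.0082, 0.0069, -0.3, -17.1, -1.5], array([0.472, 0.153, 0.081]))
40 ([0.0037, 0.0083, 0.0152, -0.3, -18.1, -1.5], array([0.479, 0.154, 0.087]))
45 ([-0.0009, 0.0085, 0.0233, -0.3, -18.1, -1.5], array([0.485, 0.156, 0.094]))
```

View pics/g.png

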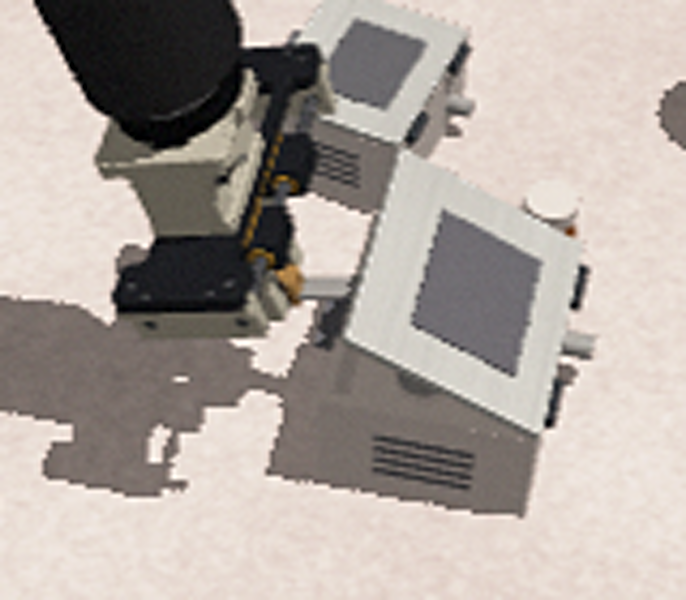

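The cover is already up by about 20–26°, with the blade tip under it at crop (350,290). The arm ended farther forward than asked because it was near its inner reach. I'll continue along the hinge arc from this pose.

```bash
python3 - <<'E'
from arc import *
o=ctrl.get_obs();print(np.round(o["joint_pos"],1),o["tool_pos"])
ref=pose();d=ref[1].apply([0,0,1]);print(d,np.degrees(np.arctan2(d[1],d[0])))
for th,f in [(30,18),(36,18),(42,18),(48,18),(54,18),(60,18),(66,18),(72,18),(78,18),(84,18),(90,18),(96,18),(102,18),(107,18)]: print(th,row(arc(th,.091),f,ref))
E
```

```text
[  43.4    1.7  -58.2   28.7  -15.4 -145.8] [0.4657076  0.14289513 0.08530599]
[0.92254774 0.23285391 0.30770883] 14.165758428345415
30 ([-0.003, 0.008, 0.0041, -0.0, -0.1, -1.5], array([0.467, 0.151, 0.09 ]))
36 ([-0.009, 0.0082, 0.0116, -0.0, -0.1, -1.5], array([0.472, 0.153, 0.098]))
42 ([-0.0142, 0.0083, 0.0197, -0.0, -0.1, -1.5], array([0.478, 0.154, 0.105]))
48 ([-0.0186, 0.0084, 0.0283, -0.0, -0.1, -1.5], array([0.484, 0.156, 0.112]))
54 ([-0.0221, 0.0085, 0.0373, -0.0, -0.1, -1.5], array([0.491, 0.158, 0.118]))
60 ([-0.0247, 0.0086, 0.0466, -0.0, -0.1, -1.5], array([0.499, 0.16 , 0.123]))
66 ([-0.0263, 0.0086, 0.0561, -0.0, -0.1, -1.5], array([0.508, 0.162, 0.128]))
72 ([-0.0269, 0.0087, 0.0657, -0.0, -0.1, -1.5], array([0.516, 0.164, 0.131]))
78 ([-0.0266, 0.0087, 0.0753, -0.0, -0.1, -1.5], array([0.525, 0.166, 0.134]))
84 ([-0.0252, 0.0086, 0.0847, -0.0, -0.1, -1.5], array([0.534, 0.168, 0.136]))
90 ([-0.0229, 0.0086, 0.094, -0.0, -0.1, -1.5], array([0.544, 0.171, 0.136]))
96 ([-0.0196, 0.0085, 0.1029, -0.0, -0.1, -1.5], array([0.553, 0.173, 0.136]))
102 ([-0.0154, 0.0084, 0.1114, -0.0, -0.1, -1.5], array([0.562, 0.175, 0.134]))
107 ([-0.0113, 0.0083, 0.1182, -0.0, -0.1, -1.5], array([0.569, 0.177, 0.133]))
```

{"fn": "drive_tool", "kwargs": {"plan": [[[-0.003,0.0,0.0041],[0,0,0],0],[[-0.009,0.001,0.0116],[0,0,0],0],[[-0.0142,0.002,0.0197],[0,0,0],0],[[-0.0186,0.002,0.0283],[0,0,0],0],[[-0.0221,0.002,0.0373],[0,0,0],0],[[-0.0247,0.002,0.0466],[0,0,0],0],[[-0.0263,0.002,0.0561],[0,0,0],0],[[-0.0263,0.002,0.0561],[0,0,0],0]]}}

```text
clock: 8.0
tool_pos: [0.5099, 0.1558, 0.1275]
orientation: [4.6, 72.1, 19.0]
force: [-0.2, 0.5, -0.0]
opening: 0.0176
```

```bash
python3 - <<'E'
from arc import *
o=ctrl.get_obs();print(np.round(o["joint_pos"],1),o["tool_pos"],np.round(o["force"],1),o["opening"]);ref=pose();d=ref[1].apply([0,0,1]);print(d, np.degrees(np.arcsin(d[2])),ref[1].apply([-.005,0,L])+ref[0])
b=ctrl.snapshot("scene");K=cal("scene")
for d in ctrl.landmark_of("scene","cover_edge")[:2]: print(d["confidence"],d["pixel"],[proj("scene",H-u*.13*np.cos(t)+[0,0,.13*np.sin(t)],K).round(1).tolist() for t in np.radians([50,60,70,80])])
cv2.imwrite("pics/i.png",cv2.resize(b[40:180,180:340],(686,600),interpolation=cv2.INTER_CUBIC))
f=np.degrees(np.arcsin(ref[1].apply([0,0,1])[2]))
for th in (72,78,84,90,96,102,107): print(th,row(arc(th,.091),f,ref))
E
```

```text
[  42.6    2.6  -46.1   16.5  -25.7 -132.2] [0.50992309 0.15576604 0.12745493] [-0.2  0.5 -0. ] 0.017625070183899885
[0.9229187  0.23278504 0.30664671] 17.85726110869783 [0.59522286 0.17714774 0.16103725]
0.77 [289.6, 104.2] [[279.4, 106.8], [287.3, 104.4], [296.0, 103.1], [305.4, 103.0]]
0.74 [216.5, 267.4] [[279.4, 106.8], [287.3, 104.4], [296.0, 103.1], [305.4, 103.0]]
72 ([-0.0013, 0.0063, 0.0089, -0.0, 0.0, -1.5], array([0.516, 0.164, 0.132]))
78 ([-0.0009, 0.0063, 0.0185, -0.0, 0.0, -1.5], array([0.525, 0.166, 0.134]))
84 ([0.0004, 0.0063, 0.028, -0.0, 0.0, -1.5], array([0.534, 0.168, 0.136]))
90 ([0.0027, 0.0062, 0.0372, -0.0, 0.0, -1.5], array([0.544, 0.171, 0.136]))
96 ([0.006, 0.0062, 0.0462, -0.0, 0.0, -1.5], array([0.553, 0.173, 0.136]))
102 ([0.0102, 0.0061, 0.0547, -0.0, 0.0, -1.5], array([0.562, 0.175, 0.135]))
107 ([0.0143, 0.006, 0.0614, -0.0, 0.0, -1.5], array([0.569, 0.177, 0.133]))
```

View pics/i.png

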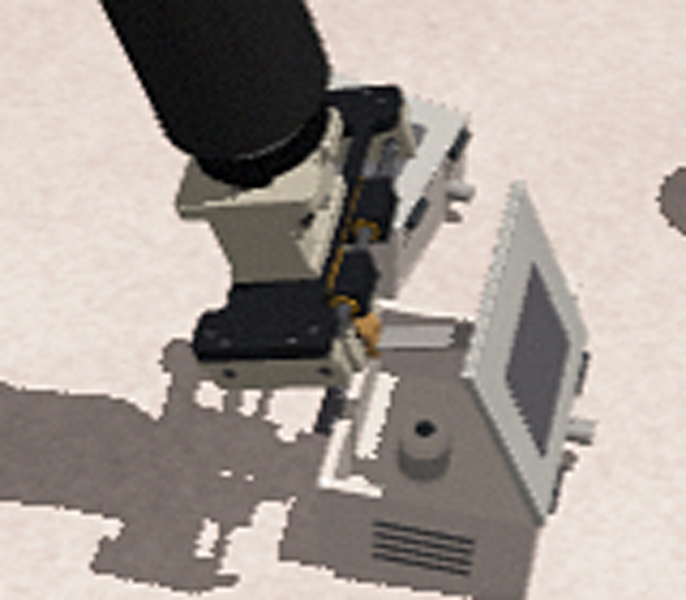

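The cover is at about 63°, with its edge at crop (520,185), and the tool is still held firmly. The cartridge is visible in the well at crop (425,450). I'll carry on past upright.

{"fn": "drive_tool", "kwargs": {"plan": [[[-0.0013,0.002,0.009],[0,0,0],0],[[-0.001,0.002,0.0185],[0,0,0],0],[[0.0004,0.002,0.028],[0,0,0],0],[[0.0027,0.002,0.0372],[0,0,0],0],[[0.006,0.002,0.0462],[0,0,0],0],[[0.0102,0.002,0.0547],[0,0,0],0],[[0.0143,0.002,0.062],[0,0,0],0],[[0.0143,0.002,0.064],[0,0,0],0],[[0.0143,0.002,0.064],[0,0,0],0],[[0.0102,0.002,0.04],[0,0,0],0],[[0.0,0.002,0.0],[0,0,0],0],[[-0.03,0.002,-0.03],[0,0,0],0],[[-0.05,0.0,-0.05],[0,0,0],0],[[-0.05,0.0,-0.05],[0,0,0],0]]}}

```text
clock: 9.27
tool_pos: [0.4456, 0.1371, 0.1615]
orientation: [5.0, 71.9, 19.4]
force: [1.0, 0.9, -0.3]
opening: 0.0179
```

```bash
python3 - <<'E'
from arc import *
o=ctrl.get_obs();print(np.round(o["joint_pos"],1),o["tool_pos"],np.round(o["force"],1),o["opening"])
b=ctrl.snapshot("scene");K=cal("scene")
for d in ctrl.landmark_of("scene","cover_edge")[:2]: print(d["confidence"],d["pixel"],[proj("scene",H-u*.13*np.cos(t)+[0,0,.13*np.sin(t)],K).round(1).tolist() for t in np.radians([80,90,100,110])])
for n in ("scene","top"):
  if n=="top":
    a=ctrl.snapshot("top")
  for d in ctrl.landmark_of(n,"cartridge")[:2]: print(n,d["confidence"],np.round(d["pixel"],1),ray(n,d["pixel"],.02))
cv2.imwrite("pics/j.png",cv2.resize(np.hstack([b[60:200,180:340],a[120:260,100:260]]),(800,350),interpolation=cv2.INTER_CUBIC))
print(go([.551,-.177,.15],[0,90,-15.2]))
E
```

```text
[  48.2   -7.8  -50.4   16.2  -32.5 -136.4] [0.44555519 0.13710858 0.16146073] [ 1.   0.9 -0.3] 0.017936284819819216
0.61 [331.9, 109.1] [[305.4, 103.0], [315.0, 104.1], [324.4, 106.4], [333.4, 109.7]]
0.61 [247.1, 69.4] [[305.4, 103.0], [315.0, 104.1], [324.4, 106.4], [333.4, 109.7]]
scene 0.57 [275.2 150.2] [0.54715701 0.15941248 0.02      ]
top 0.63 [188.9 190.4] [0.5550447  0.16880128 0.02      ]
(array([ 0.0068, -0.3318,  0.0178]), array([29.34, 17.11, -6.04]))
```

View pics/j.png

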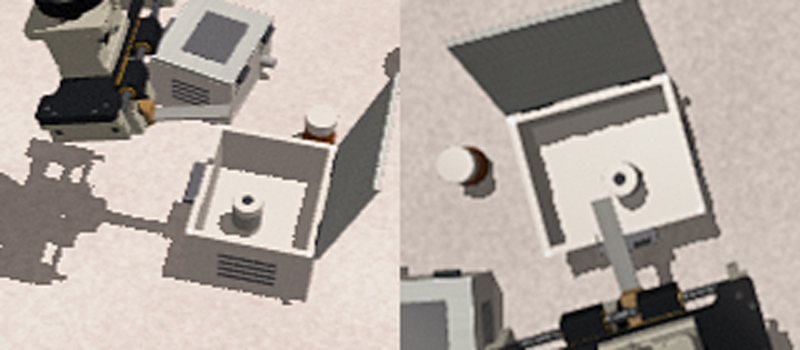

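The cover stands back at about 108° by itself. The cartridge is in the well at crop (622,180). I'll take the tool back to the mat first, since both can't be held at once.

{"fn": "drive_tool", "kwargs": {"plan": [[[0.0,-0.04,0.0],[6,3.5,-1],0],[[0.0,-0.08,0.0],[12,7,-2],0],[[0.0,-0.12,0.0],[17,10,-3],0],[[0.0,-0.16,0.005],[23,13,-4],0],[[0.003,-0.2,0.01],[29.3,17.1,-6],0],[[0.006,-0.24,0.015],[29.3,17.1,-6],0],[[0.0068,-0.28,0.0178],[29.3,17.1,-6],0],[[0.0068,-0.32,0.0178],[29.3,17.1,-6],0],[[0.0068,-0.332,0.0178],[29.3,17.1,-6],0],[[0.0068,-0.332,0.0178],[29.3,17.1,-6],0],[[0.0068,-0.332,0.0178],[29.3,17.1,-6],0],[[0.0068,-0.332,0.0178],[29.3,17.1,-6],0],[[0.0068,-0.332,0.0178],[29.3,17.1,-6],0]]}}

```text
clock: 10.6
tool_pos: [0.5511, -0.1764, 0.1496]
orientation: [125.7, 90.0, 110.6]
force: [-0.3, -0.4, -0.3]
opening: 0.018
```

```bash
python3 - <<'E'
from h import *
print(go([.551,-.177,.008],[0,90,-15.2]))
a=ctrl.snapshot("top");K=cal("top");p,R=pose();tip=p+R.apply([-.005,0,.094]);print(p,tip,proj("top",tip,K))
for d in ctrl.landmark_of("top","blade_tip")[:1]: print(d["confidence"],d["pixel"])
b=ctrl.snapshot("scene");print(proj("scene",tip))
for d in ctrl.landmark_of("scene","blade_tip")[:1]: print(d["confidence"],d["pixel"])
E
```

```text
(array([ 0.1416, -0.0007,  0.0002]), array([ 0.1 , -0.02, -0.03]))
[ 0.55112641 -0.17619015  0.14991214] [ 0.64188895 -0.20064699  0.15491466] [357.4544975  143.01718231]
[241.05253248 253.17098585]
0.88 [241.4, 255.1]
```

{"fn": "drive_tool", "kwargs": {"plan": [[[0.04,0,0],[0,0,0],0],[[0.08,0,0],[0,0,0],0],[[0.115,0,0],[0,0,0],0],[[0.13,0,0],[0,0,0],0],[[0.137,0,0],[0,0,0],0],[[0.14,0,0],[0,0,0],0],[[0.142,0,0],[0,0,0],0],[[0.143,0,0],[0,0,0],0],[[0.143,0,0],[0,0,0],0]]}}

```text
clock: 11.55
tool_pos: [0.5524, -0.1761, 0.0086]
orientation: [24.2, 89.8, 9.1]
force: [-0.4, -1.0, -0.2]
opening: 0.0177
```

{"fn": "drive_tool", "kwargs": {"plan": [[[0.001,0,0],[0,0,0],0],[[0.002,0,0],[0,0,0],0],[[0.0022,0,0],[0,0,0],0],[[0.0022,0,0],[0,0,0],0],[[0.0022,0,0],[0,0,0],0.35],[[0.0022,0,0],[0,0,0],0.5],[[0.0022,0,0],[0,0,0],0.5],[[0.0022,0,0],[0,0,0],0.5],[[-0.01,0,0],[0,0,0],0.5],[[-0.04,0,0],[0,0,0],0.5],[[-0.08,0,0],[0,0,0],0.5],[[-0.12,0,0],[0,0,0],0.5],[[-0.16,0,0],[0,0,0],0.5],[[-0.16,0,0],[0,0,0],0.5]]}}

```text
clock: 12.72
tool_pos: [0.5561, -0.1771, 0.1776]
orientation: [8.8, 89.1, -6.2]
force: [3.2, -1.1, 1.0]
opening: 0.0439
```

```bash
python3 - <<'E'
from h import *
a=ctrl.snapshot("top");K=cal("top");k2=cal("scene")
ct=None
ms=[d for d in ctrl.cut_out("top","cartridge")[:2]]
for d in ms:
    m=np.array(d["pixels"]).astype(np.uint8);(c,r)=cv2.minEnclosingCircle(cv2.findNonZero(m));print(d["confidence"],c,r,m.sum(),ray("top",c,.062,K),ray("top",d["pixel"],.062,K))
b=ctrl.snapshot("scene")
for d in ctrl.landmark_of("scene","cartridge")[:2]: print(d["confidence"],d["pixel"],ray("scene",d["pixel"],.02,k2))
for n,z in (("blade",.003),("blade_tip",.011)):
  for d in ctrl.landmark_of("scene",n)[:1]: print(n,d["confidence"],ray("scene",d["pixel"],z,k2))
cv2.imwrite("pics/k.png",cv2.resize(np.hstack([b[190:350,130:310],a[120:280,110:290]]),(800,356),interpolation=cv2.INTER_CUBIC))
E
```

```text
0.66 (185.5, 192.0) 6.18475866317749 90 [0.55063362 0.17039238 0.062     ] [0.55438872 0.1739673  0.062     ]
0.27 (338.0, 181.5) 72.5000991821289 631 [ 0.56659797 -0.18199955  0.062     ] [ 0.6769861  -0.21903317  0.062     ]
0.48 [279.1, 147.9] [0.55303099 0.1711674  0.02      ]
blade 0.61 [ 0.52660749 -0.17537044  0.003     ]
blade_tip 0.67 [ 0.63912444 -0.20092855  0.011     ]
```

View pics/k.png

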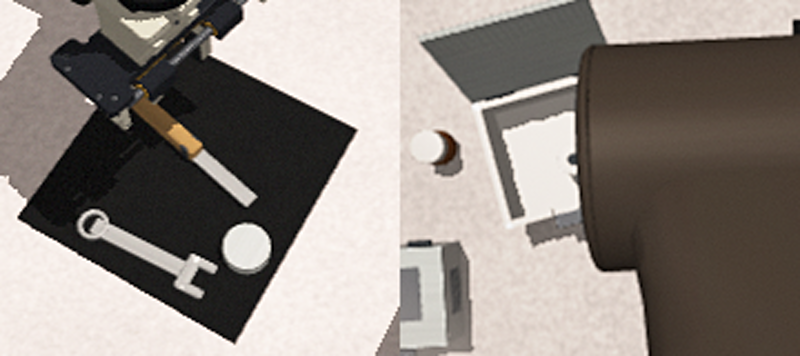

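The tool lies flat on the mat, undisturbed beside the tin and wrench. The arm hides the cartridge from above, so I'll hover over the housing and look with the wrist camera.

```bash
python3 - <<'E'
from h import *
print(ray("top",(188.8,192),.062)); print(go([.535,.165,.18],[0,90,14.2]))
E
```

```text
[0.5504544  0.16285792 0.062     ]
(array([-0.0126,  0.3253, -0.1041]), array([-29.27,   0.04,  -0.04]))
```

{"fn": "drive_tool", "kwargs": {"plan": [[[-0.02,0.04,-0.02],[-7,0,0],0.55],[[-0.02,0.08,-0.03],[-14,0,0],0.55],[[-0.02,0.12,-0.04],[-21,0,0],0.55],[[-0.02,0.16,-0.055],[-29.3,0,0],0.55],[[-0.02,0.2,-0.07],[-29.3,0,0],0.55],[[-0.02,0.24,-0.08],[-29.3,0,0],0.55],[[-0.02,0.28,-0.09],[-29.3,0,0],0.55],[[-0.0126,0.325,-0.104],[-29.3,0,0],0.55],[[-0.0126,0.325,-0.104],[-29.3,0,0],0.55],[[-0.0126,0.325,-0.104],[-29.3,0,0],0.55],[[-0.0126,0.325,-0.104],[-29.3,0,0],0.55],[[-0.0126,0.325,-0.104],[-29.3,0,0],0.55]]}}

```text
clock: 14.02
tool_pos: [0.5346, 0.164, 0.1791]
orientation: [-167.4, 89.9, -153.2]
force: [0.2, -0.3, -0.7]
opening: 0.0481
```

```bash
python3 - <<'E'
from h import *
K=cal("wrist");a=ctrl.snapshot("wrist");p,R=pose();print(p,R.apply([0,0,1]),ctrl.get_obs()["opening"])
for d in ctrl.cut_out("wrist","cartridge")[:2]:
    m=np.array(d["pixels"]).astype(np.uint8);x,y,w,h=cv2.boundingRect(m);print(d["confidence"],(x,y,w,h),m.sum())
for d in ctrl.landmark_of("wrist","cartridge")[:2]: print(d["confidence"],d["pixel"],ray("wrist",d["pixel"],.02,K))
b=ctrl.snapshot("scene")
for d in ctrl.cut_out("scene","cartridge")[:2]:
    m=np.array(d["pixels"]).astype(np.uint8);x,y,w,h=cv2.boundingRect(m);print(d["confidence"],(x,y,w,h))
for d in ctrl.landmark_of("scene","cartridge")[:1]: print(d["confidence"],ray("scene",d["pixel"],.02))
cv2.imwrite("pics/l.png",a)
E
```

```text
[0.53478225 0.16365412 0.17947457] [ 9.69491267e-01  2.45125550e-01 -3.84365897e-04] 0.048073426541623124
0.82 (243, 185, 31, 38) 968
0.75 (181, 143, 167, 164) 16415
0.68 [258.4, 197.2] [0.55271879 0.16590898 0.02      ]
0.72 (273, 136, 12, 17)
0.67 [0.55188733 0.16678475 0.02      ]
```

View pics/l.png

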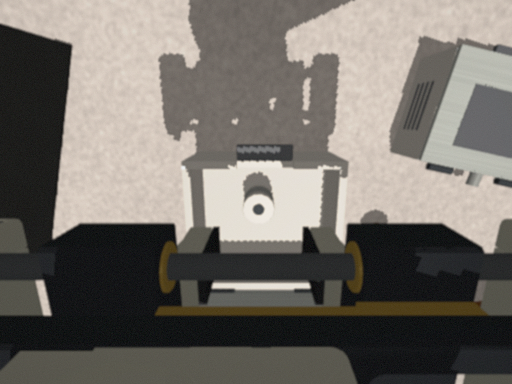

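Eleven pictures viewed so far. The cartridge's top is centred at (258,209), nearly in line with the jaws. The landmarks from both cameras agree on (0.552, 0.166).

```bash
python3 - <<'E'
from h import *
print(ray("wrist",(258.5,209),.062)); print(go([.552,.166,.031],[0,90,14.2]))
E
```

```text
[0.55408226 0.1665788  0.062     ]
(array([ 0.1492, -0.0021,  0.0167]), array([-0.04,  0.06, -0.04]))
```

{"fn": "drive_tool", "kwargs": {"plan": [[[0.02,-0.002,0.0175],[0,0,0],0.55],[[0.06,-0.002,0.0175],[0,0,0],0.55],[[0.1,-0.002,0.0175],[0,0,0],0.55],[[0.13,-0.002,0.0175],[0,0,0],0.55],[[0.145,-0.002,0.0175],[0,0,0],0.55],[[0.149,-0.002,0.0175],[0,0,0],0.55],[[0.149,-0.002,0.0175],[0,0,0],0.55],[[0.149,-0.002,0.0175],[0,0,0],0.2],[[0.149,-0.002,0.0175],[0,0,0],0.2],[[0.149,-0.002,0.0175],[0,0,0],0.2],[[0.149,-0.002,0.0175],[0,0,0],0.2],[[0.149,-0.002,0.0175],[0,0,0],0.2]]}}

```text
clock: 15.32
tool_pos: [0.5536, 0.1669, 0.0328]
orientation: [20.6, 89.8, 34.8]
force: [-0.9, -0.3, 7.2]
opening: 0.0313
```

{"fn": "drive_tool", "kwargs": {"plan": [[[-0.01,0,0],[0,0,0],0.2],[[-0.03,0,0],[0,0,0],0.2],[[-0.06,0,0],[0,0,0],0.2],[[-0.1,0,0],[0,0,0],0.2],[[-0.135,0,0],[0,0,0],0.2],[[-0.15,0,-0.01],[0,0,0],0.2],[[-0.15,0,-0.02],[0,0,0],0.2],[[-0.15,0,-0.02],[0,0,0],0.2]]}}

```text
clock: 15.98
tool_pos: [0.5325, 0.1615, 0.1845]
orientation: [27.9, 89.6, 42.0]
force: [-0.2, 0.1, -1.1]
opening: 0.0311
```

```bash
python3 - <<'E'
from h import *
o=ctrl.get_obs();print(o["tool_pos"],np.round(o["force"],1),o["opening"])
K=cal("scene");a=ctrl.snapshot("scene");p,R=pose();base=p+R.apply([.0128,0,0]);print(proj("scene",base,K))
for d in ctrl.landmark_of("scene","cartridge")[:2]: print(d["confidence"],d["pixel"])
for y in (14.2,0): print(y,go([.585,-.115,.15],[0,90,y]))
E
```

```text
[0.5324657  0.16145956 0.18454908] [-0.2  0.1 -1.1] 0.031090609660900215
[272.38742485 109.77375823]
14.2 (array([ 0.0322, -0.2808, -0.0175]), array([-0.  ,  0.2 , -0.09]))
0 (array([ 0.0322, -0.2808, -0.0175]), array([14.2 ,  0.19, -0.12]))
```

{"fn": "drive_tool", "kwargs": {"plan": [[[0.0,-0.04,0.0],[5,0,0],0.2],[[0.0,-0.08,0.003],[10,0,0],0.2],[[0.0,-0.12,0.006],[14,0,0],0.2],[[0.0,-0.16,0.009],[14,0,0],0.2],[[0.0,-0.2,0.012],[14,0,0],0.2],[[0.01,-0.24,0.015],[14,0,0],0.2],[[0.03,-0.28,0.017],[14,0,0],0.2],[[0.032,-0.289,0.017],[14,0,0],0.2],[[0.032,-0.289,0.017],[14,0,0],0.2],[[0.032,-0.289,0.017],[14,0,0],0.2],[[0.032,-0.289,0.017],[14,0,0],0.2]]}}

```text
clock: 17.0
tool_pos: [0.6203, -0.1139, 0.1499]
orientation: [48.6, 89.8, 48.8]
force: [0.6, -0.1, -0.9]
opening: 0.0316
```

```bash
python3 - <<'E'
from h import *
o=ctrl.get_obs();print(o["tool_pos"],np.round(o["force"],1),o["opening"])
K=cal("scene");a=ctrl.snapshot("scene");p,R=pose();base=p+R.apply([.0128,0,0]);print(proj("scene",base,K))
for d in ctrl.landmark_of("scene","cartridge")[:2]: print(d["confidence"],d["pixel"])
print(go([.62,-.117,.0165],[0,90,0]))
E
```

```text
[ 0.62034478 -0.11392173  0.14993287] [ 0.6 -0.1 -0.9] 0.03158591661196903
[251.78904958 219.56384142]
(array([ 0.1343, -0.0041, -0.0012]), array([ 0.28,  0.21, -0.15]))
```

{"fn": "drive_tool", "kwargs": {"plan": [[[0.035,0,0],[0,0.2,0],0.2],[[0.07,0,0],[0,0.2,0],0.2],[[0.1,0,0],[0,0.2,0],0.2],[[0.118,0,0],[0,0.2,0],0.2],[[0.125,0,0],[0,0.2,0],0.2],[[0.129,0,0],[0,0.2,0],0.2],[[0.131,0,0],[0,0.2,0],0.2],[[0.132,0,0],[0,0.2,0],0.2],[[0.132,0,0],[0,0.2,0],0.2]]}}

```text
clock: 17.85
tool_pos: [0.6221, -0.1126, 0.0202]
orientation: [47.0, 89.8, 47.3]
force: [0.8, -1.1, -0.9]
opening: 0.0314
```

{"fn": "drive_tool", "kwargs": {"plan": [[[0.0,0,0],[0,0,0],0.2],[[0.001,0,0],[0,0,0],0.2],[[0.002,0,0],[0,0,0],0.2],[[0.003,0,0],[0,0,0],0.2],[[0.003,0,0],[0,0,0],0.2],[[0.003,0,0],[0,0,0],0.2]]}}

```text
clock: 18.35
tool_pos: [0.622, -0.1127, 0.0171]
orientation: [50.4, 89.8, 50.7]
force: [0.4, -0.2, -0.6]
opening: 0.0311
```

{"fn": "drive_tool", "kwargs": {"plan": [[[0.0005,0,0],[0,0,0],0.2],[[0.001,0,0],[0,0,0],0.2],[[0.0015,0,0],[0,0,0],0.2],[[0.002,0,0],[0,0,0],0.2],[[0.002,0,0],[0,0,0],0.2],[[0.002,0,0],[0,0,0],0.2]]}}

```text
clock: 18.85
tool_pos: [0.6221, -0.1127, 0.0159]
orientation: [44.6, 89.8, 44.9]
force: [-3.1, 1.5, 6.7]
opening: 0.0311
```

Contact at about 6.7 N, so it is standing on the mat. I'll open slowly and go up.

{"fn": "drive_tool", "kwargs": {"plan": [[[-0.0003,0,0],[0,0,0],0.2],[[-0.0003,0,0],[0,0,0],0.38],[[-0.0003,0,0],[0,0,0],0.42],[[-0.0003,0,0],[0,0,0],0.5],[[-0.0003,0,0],[0,0,0],0.5],[[-0.0003,0,0],[0,0,0],0.5],[[-0.02,0,0],[0,0,0],0.5],[[-0.05,0,0],[0,0,0],0.5],[[-0.09,0,0],[0,0,0],0.5],[[-0.13,0,-0.02],[0,0,0],0.5],[[-0.16,0.03,-0.06],[0,0,0],0.5],[[-0.16,0.07,-0.1],[0,0,0],0.5],[[-0.16,0.1,-0.14],[0,0,0],0.5],[[-0.16,0.12,-0.15],[0,0,0],0.5],[[-0.16,0.12,-0.15],[0,0,0],0.5],[[-0.16,0.12,-0.15],[0,0,0],0.5]]}}

```text
clock: 20.18
tool_pos: [0.4687, 0.0079, 0.1767]
orientation: [45.2, 89.7, 45.6]
force: [1.1, -0.4, -0.2]
opening: 0.0436
```

```bash
python3 - <<'E'
from arc import *
b=ctrl.snapshot("scene");K=cal("scene");o=ctrl.get_obs();print(o["tool_pos"],np.round(o["force"],1),o["clock"])
for n,z in [("cartridge",.003),("blade",.003),("blade_tip",.011),("wrench",.006),("tin",.003),("jar",0)]:
  for d in ctrl.landmark_of("scene",n)[:2]: print(n,round(d["confidence"],2),np.round(d["pixel"]),ray("scene",d["pixel"],z,K).round(3))
for d in ctrl.landmark_of("scene","cover_edge")[:2]: print(d["confidence"],d["pixel"],[proj("scene",H-u*.13*np.cos(t)+[0,0,.13*np.sin(t)],K).round(1).tolist() for t in np.radians([90,100,110])])
cv2.imwrite("pics/m.png",cv2.resize(b[70:350,110:400],(621,600),interpolation=cv2.INTER_CUBIC))
E
```

```text
[0.47012379 0.00723465 0.17666315] [ 0.8  1.1 -0.4] 20.2333
cartridge 0.61 [312. 139.] [0.616 0.254 0.003]
cartridge 0.59 [251. 248.] [ 0.621 -0.117  0.003]
blade 0.89 [203. 252.] [ 0.524 -0.179  0.003]
blade 0.38 [304. 117.] [0.563 0.314 0.003]
blade_tip 0.83 [245. 279.] [ 0.645 -0.197  0.011]
wrench 0.7 [214. 266.] [ 0.566 -0.199  0.006]
wrench 0.64 [251. 247.] [ 0.619 -0.115  0.006]
tin 0.56 [241. 302.] [ 0.663 -0.246  0.003]
jar 0.54 [305. 114.] [0.561 0.328 0.   ]
0.62 [330.6, 106.5] [[315.0, 104.1], [324.4, 106.4], [333.4, 109.7]]
0.58 [249.3, 68.1] [[315.0, 104.1], [324.4, 106.4], [333.4, 109.7]]
```

View pics/m.png

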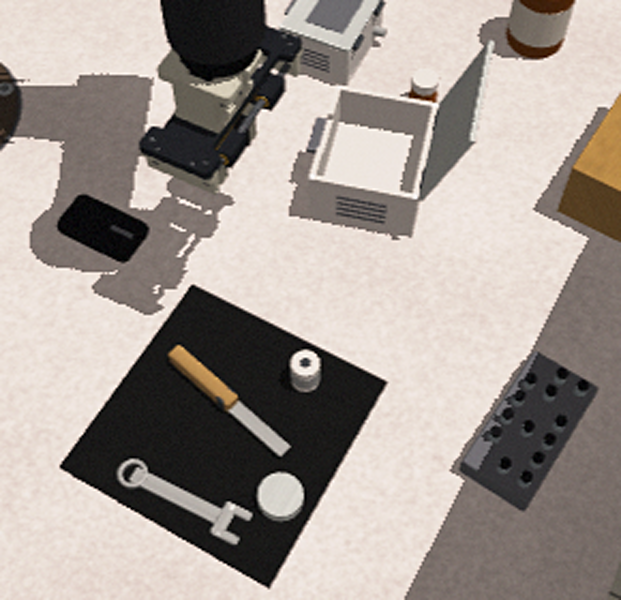

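The last picture shows everything as asked. The well is empty and the cover stands back at about (470,120). The cartridge is upright on the mat at (305,370) and the tool is flat at (230,400). The wrench, tin and jar look unmoved, so I'm handing the job in.

```bash
python3 -c "
from plant import ctrl
print(ctrl.close_job())"
```

```text
the job is handed in; nothing more can be done
None
```

The job is done and was handed in at about 20 s. I pried the cover up at the notch and swung it back. Then I laid the pry tool down flat where it had been on the mat, lifted the cartridge out and stood it upright on the mat.

**Order:** the tool went down before the cartridge came out, because the single gripper can't hold both.

**Levering:** at the inner edge of its reach the arm left the planned path and ended about 4 cm too far up and forward. The cover was lifted partly by that movement, not only by levering on the sill. No high force showed in the readings after it.

**Last checks (final scene picture and landmarks):**
- **Cover:** it stands open by itself at about 105–108°.
- **Housing:** the well is empty.
- **Cartridge:** it is upright on the mat near (0.62, -0.115). It touched down at about 7 N.
- **Tool:** it lies flat, within about 1 cm of its starting pose.
- **Tin and jar:** they measure within about 1.5 cm of where they started, which is about the measuring error.
- **Wrench:** it looks unmoved in the picture. The network's wrench report did not match: it marked the pry tool and the cartridge instead.
- **Cartridge report:** the network's top cartridge report was a false one beside the housing; the second matched the picture.

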